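Feel the free play of a rotary microscope stage's lever

TASK

The lever of the rotary microscope stage has a worn coupling: move its upright handle clockwise (seen from above) just until the play is taken up and the disc resists, then anticlockwise until it is taken up the other way. Then leave the lever in the middle of that free play and let go. Be gentle: the disc itself must never be more than 10 degrees from where it started, the glass dish stays on it, and the things standing around are left alone.

Things in the scene. Friction and masses are not known exactly. Their poses are not given: they have to be found in the camera images.
- stage_axis (a point): The vertical turning axis of disc and lever, at the height of the disc's top face (58 mm above the table). The stage: a white base plate 170 x 170 x 12 mm, fixed to the table, turned up to 20 degrees either way; on it a housing 100 mm across up to 34 mm height, the aluminium lever (35 to 44 mm high) and, above it, the dark steel disc, 144 mm across, 48 to 58 mm high. Disc and lever share this axis.
- post_top (a point): Centre of the top face of the lever's handle, a black upright post 16 mm across and 52 mm tall, from 44 to 96 mm above the table. It stands at the end of the flat lever arm (14 mm wide), 115 mm out from the axis and 43 mm clear of the disc's rim, on the side of the stage nearer the robot.
- lever (a joint): Angle (rad) of the lever relative to its half of the coupling inside the stage, growing anticlockwise seen from above; its zero is not the middle of the play. Free play: it moves with about 0.5 N at the handle, over roughly 15 to 25 degrees between its two ends, and stays where it is left. At either end it takes the disc along, which needs about 8 N at the handle.
- disc (a joint): Angle (rad) of the disc relative to the base, anticlockwise positive, zero arbitrary; it stays where it is left (friction about 0.9 N m). The angle between disc and play differs each time.
- disc_mark (a point): A short white index line on the disc's top face, this point 70 mm from the axis.
- dish: Closed glass dish, 62 mm across, 15 mm tall, 50 g, lying loose on the middle of the disc. Origin: centre of its underside.
- objective: Bystander: steel microscope objective, 28 mm across, 48 mm tall, standing beside the stage. Origin: centre of its underside.
- jar: Bystander: glass jar with white cap, 56 mm across, 70 mm tall, standing beside the stage. Origin: centre of its underside.
- oil_bottle: Bystander: small amber bottle, 36 mm across, 75 mm tall, behind the stage. Origin: centre of its underside.
- slide_box: Bystander: grey slide box, 85 x 35 x 30 mm, behind the stage. Origin: centre of its underside.
Things that resemble listed ones, but are neither listed nor needed, are in the scene too. Of the things that look like the dish, the largest one is meant.

How it is judged:
By the outcome, as a careful person would: the job done as asked, in the order asked, and still so for the second after the job is handed in, with the robot touching nothing.
It also fails if it takes over 45 s, if anything falls off the work surface, if the arm or the gripper's body presses on something with over 40 N, if the wrist force passes 120 N, or if a joint passes its speed limit or range.

ROBOT

A 6-joint arm with a two-finger parallel gripper is mounted at the origin on the work surface. World frame = base frame: x ahead of the robot, y to its left, z up, the work surface at z = 0. Lengths are in m, angles in rad, forces in N, time in s.
With the tool pointing down it reaches from about 0.25 to 0.725 m from the base axis. Payload 4 kg.
Tool frame: the origin (TCP) lies midway between the tips of the shut fingers; the grasp point (between the pads) lies 19 mm behind it; z points along the fingers, y is the direction in which the jaws open and shut (so a half turn about z gives the same grasp; the last joint's range is limited). The gripper opens to 85 mm and grips with 20 to 120 N. Pads are 22 mm wide; open, the fingers measure 114 mm over their backs; the gripper's body (76 mm by 85 mm) begins 54 mm behind the grasp point. The pads swing forward as they close: fully open they stand 13 mm farther back than shut.
Start: joints at [0, 0.241, 0.005, 1.335, 0, 1.571], TCP at [0.5, -0, 0.231] pointing down, gripper open.
Joint ranges: [-2.72, 2.72], [-1.05, 1.87], [-1.09, 1.28], [-1.99, 2.15], [-1.42, 1.44], [-3.14, 3.14]. Speed limits (rad/s): [2.79, 2.79, 3.14, 3.14, 3.14, 3.14].

INTERFACE

Orientations are given as a unit quaternion [x, y, z, w].
In Python, from workcell import monitor, cams, order gives the robot as it stands.
- The arm moves only by the tool send_rows, never from a script. Its argument "moves" is a list of rows, each a list of 4 numbers: the shift along the tool's x, y, z as a fraction of full scale, then the turn about the tool's z as a fraction of full scale. A call has 1 to 20 rows; each row shifts and turns the commanded pose from where the row before left it, along the tool's axes as they then stand; what a row does not reach is not made up. Full scale, the value 1, is 100 cm for a shift and 0.1 rad for a turn. A row lasts 1/10 s, in which the tool goes at most 50 mm and 8.59 degrees, less where a joint would pass 70% of its speed; a pose out of reach is approached as far as the arm can. A call with a number of a shift or a turn outside -1 to 1 is refused whole. A call with a gripper value outside its range is refused whole. "claw" is the gripper's target within -1 to 1 (fully open at 1, half-way at 0, shut at -1), set as the call begins (left out, the last holds). The fingers move at their own pace and stop on an object; the grip force is fixed at half the most. Time passes only in rows, so rows that do not move let the fingers close. It gives the time, the measured TCP pose, the force and the opening at its end, in the units of the state.
- monitor.get_obs(): the state, without advancing time (a new reading comes with each control period).
- cams.camera(name): name is "scene" or "side" or "wrist"; returns (picture, depth): 400x640x3 uint8, blue, green, red; 400x640 float32, m along the optical axis (not along the pixel's ray), 0 where there is no reading.
- cams.camera_info(name): a dict with "intrinsics" (3x3 intrinsics, pixels), "T" (4x4, takes a point from camera to world coordinates); the wrist camera has in their place "mount" (4x4, takes a point from camera to tool coordinates, whose origin is the TCP and whose axes are the flange's). Camera axes: x right, y up, looking along -z (the intrinsics and any distortion apply to the point x, -y, -z); pixel columns grow to the right and rows downward; lengths in m; the calibration is good to about 2 mm. A picture is of the moment at which its call begins: read the wrist's pose just before it. camera_info takes no time and is no camera call.
- order.job_done(): hands the job in, once; it reports no verdict.
The state is a dict: "clock": time; "joint_pos": joint angles; "joint_vel": joint speeds; "tau": joint torques, N m; "eef_pos": TCP position; "tool_rot": TCP orientation; "ft_force": force on the tool from outside, world axes, zero at the start; "ft_torque": the same for the moment, N m; "grip_width": finger opening in m.
Only numpy, scipy, OpenCV 4.12 (cv2) and the standard library are available. Lean on these libraries where they do the work, as an engineer would, in place of code of your own. Each camera call takes 0.05 s, during which the arm holds its last target.

## Working session

There is one attempt and no reset: what is moved stays moved. The work goes in short steps, Python scripts to look and compute and a tool call to move; the robot and the scene stay as the last step left them, time stands still between calls to the robot, and variables do not carry over. Pictures are saved under pics/ and viewed, and the job is handed in when it is done.

Besides the shell and the picture viewer there is one more tool, called after ">>>" by a JSON object that holds its "op" and its "data". send_rows: Moves the arm, as the interface text tells. Its arguments: {"type":"object","properties":{"moves":{"type":"array","items":{"type":"array","items":{"type":"number","minimum":-1,"maximum":1}}},"claw":{"type":"number"}},"required":["moves"]}

```bash
ls; mkdir -p pics; python3 - <<'E'
from workcell import monitor, cams, order
import cv2,numpy as np
print(monitor.get_obs())
for n in ["scene","side","wrist"]:
    p,d=cams.camera(n); cv2.imwrite(f"pics/{n}0.png",p); np.save(f"pics/{n}0d.npy",d)
    print(n,cams.camera_info(n))
E
```

```text
pics
{'clock': 0.0, 'joint_pos': array([3.49225756e-05, 2.41434621e-01, 3.73776124e-03, 1.33518011e+00,
       5.74347579e-06, 1.57080076e+00]), 'joint_vel': array([-0.00151875, -0.00067075, -0.00054961,  0.00017674, -0.00010302,
        0.00039949]), 'tau': array([ 5.50268451e-04, -3.72315860e+01,  2.52406776e+01,  1.67737965e-02,
        2.29149265e-05,  1.14679995e-05]), 'eef_pos': array([4.99382008e-01, 1.91828508e-05, 2.30407297e-01]), 'tool_rot': array([ 0.70709562,  0.70711718, -0.0007336 , -0.00073764]), 'ft_force': array([-0.43997159, -0.27326122,  0.07807862]), 'ft_torque': array([-0.03035902, -0.00226612, -0.01738222]), 'grip_width': 0.08546404656691473}
scene {'intrinsics': array([[449.78024716,   0.        , 327.13461794],
       [  0.        , 449.78024716, 198.80300765],
       [  0.        ,   0.        ,   1.        ]]), 'T': array([[ 0.83818664, -0.39553815,  0.37548998,  0.94404772],
       [ 0.54529927,  0.59569978, -0.58973763, -0.50539928],
       [ 0.00958443,  0.69906462,  0.71499427,  0.74337908],
       [ 0.        ,  0.        ,  0.        ,  1.        ]])}
[... 253 characters left out ...]
16814121, -0.62258241,  0.76427722,  0.79600806],
       [-0.02039668,  0.77734675,  0.62874161,  0.72062032],
       [ 0.        ,  0.        ,  0.        ,  1.        ]])}
wrist {'intrinsics': array([[309.60006286,   0.        , 322.97120761],
       [  0.        , 309.60006286, 196.70619348],
       [  0.        ,   0.        ,   1.        ]]), 'mount': array([[-1.26843124e-04,  9.56599588e-01,  2.91405581e-01,
         7.46214454e-02],
       [ 9.99999683e-01,  3.50495216e-04, -7.15293426e-04,
         1.53786354e-03],
       [-7.86385658e-04,  2.91405397e-01, -9.56599329e-01,
        -1.41579391e-01],
       [ 0.00000000e+00,  0.00000000e+00,  0.00000000e+00,
         1.00000000e+00]])}
```

View pics/scene0.png

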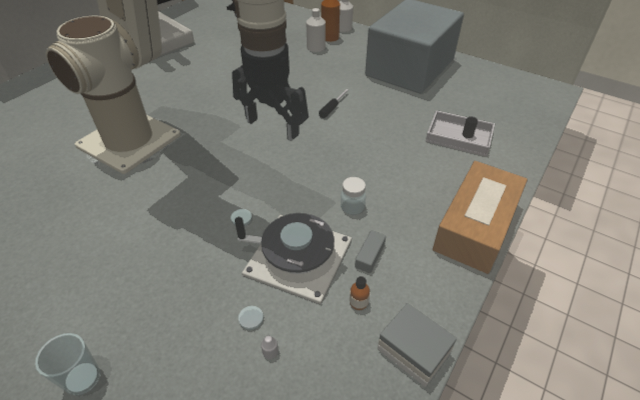

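View pics/side0.png

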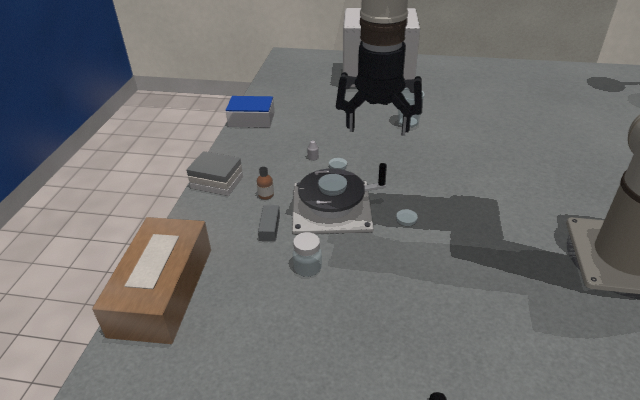

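View pics/wrist0.png

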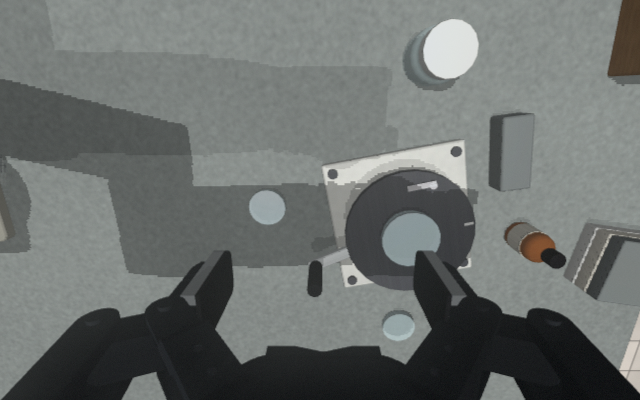

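The target stage has its disc centre at scene (298,241), side (333,188) and wrist (410,230). The black post is at scene (240,228), side (382,173) and wrist (315,265). The dish on the disc is at scene (296,236). The loose dishes at scene (241,216) and (251,317) are decoys. Next I'll measure positions.

```bash
cat > h.py <<'E'
import numpy as np,cv2
from scipy.spatial.transform import Rotation as R
from workcell import monitor,cams
def world(name,d,obs=None):
    ci=cams.camera_info(name);K=ci["intrinsics"]
    if name=="wrist":
        T=np.eye(4);T[:3,:3]=R.from_quat(obs["tool_rot"]).as_matrix();T[:3,3]=obs["eef_pos"];T=T@ci["mount"]
    else: T=ci["T"]
    v,u=np.mgrid[0:400,0:640]
    P=np.stack([(u-K[0,2])/K[0,0]*d,-(v-K[1,2])/K[1,1]*d,-d],-1)
    return P@T[:3,:3].T+T[:3,3]
def circ(x,y):
    A=np.c_[2*x,2*y,np.ones(len(x))];s=np.linalg.lstsq(A,x*x+y*y,rcond=None)[0]
    return s[0],s[1],np.sqrt(s[2]+s[0]**2+s[1]**2)
E
python3 - <<'E'
from h import *
obs=monitor.get_obs()
W={}
for n in ["scene","side","wrist"]:
    d=np.load(f"pics/{n}0d.npy");img=cv2.imread(f"pics/{n}0.png");P=world(n,d,obs);g=img.max(2)
    W[n]=P
    reg={"scene":(210,350,255,345),"side":(160,230,285,375),"wrist":(160,300,335,485)}[n]
    m=np.zeros(g.shape,bool);m[reg[0]:reg[1],reg[2]:reg[3]]=1
    m&=(d>0)&(abs(P[...,2]-.058)<.006)
    if n=="wrist": m[250:,410:]=0
    q=P[m]
    from scipy.spatial import ConvexHull
    h=ConvexHull(q[:,:2]);b=q[h.vertices]
    print(n,"disc z",np.median(q[:,2]),len(q),"circ",circ(b[:,0],b[:,1]), "bbox",q.min(0),q.max(0))
    # dish top z~.073
    m2=np.zeros(g.shape,bool);m2[reg[0]:reg[1],reg[2]:reg[3]]=1
    m2&=(d>0)&(abs(P[...,2]-.074)<.005);
    q=P[m2]; print(" dish",q.mean(0) if len(q) else None,len(q))
    r={"scene":(205,250,228,252),"side":(155,195,372,395),"wrist":(235,305,295,340)}[n]
    m3=np.zeros(g.shape,bool);m3[r[0]:r[1],r[2]:r[3]]=1
    m3&=(g<60)&(d>0)&(P[...,2]>.05); q=P[m3]
    print(" post",len(q),q.min(0),q.max(0),q.mean(0))
    t=q[q[:,2]>q[:,2].max()-.006];print("  top",len(t),t.mean(0))
    for c in (P,):pass
d={"scene":(170,340,190,390),"side":(120,280,250,440),"wrist":(0,350,180,600)}
for n,(a,b,c,e) in d.items():
    im=cv2.imread(f"pics/{n}0.png")[a:b,c:e];cv2.imwrite(f"pics/{n}0c.png",cv2.resize(im,None,fx=1.8 if n=="wrist" else 3.5,fy=1.8 if n=="wrist" else 3.5,interpolation=cv2.INTER_CUBIC))
E
```

```text
scene disc z 0.05721045330370489 2691 circ (np.float64(0.5961330979638363), np.float64(-0.06442838019484953), np.float64(0.07187093813481671)) bbox [ 0.52464766 -0.13609619  0.05200922] [0.66786888 0.00805275 0.06396793]
 dish [ 0.5937759  -0.06507792  0.07215964] 627
 post 126 [ 0.48585156 -0.11890533  0.0504467 ] [ 0.49984226 -0.10598459  0.09728653] [ 0.49428347 -0.11464214  0.07708086]
  top 31 [ 0.49219052 -0.11321303  0.09441624]
side disc z 0.058019156714869013 1768 circ (np.float64(0.5953591559133218), np.float64(-0.06300806246796359), np.float64(0.07197281882396576)) bbox [ 0.5237076  -0.13488655  0.05200222] [0.66627308 0.01106704 0.06378763]
 dish [ 0.59209654 -0.06152636  0.07271678] 423
 post 143 [ 0.48278456 -0.11556419  0.05015745] [ 0.49825363 -0.09880307  0.09753643] [ 0.49026869 -0.10580841  0.07620379]
  top 31 [ 0.49023896 -0.10839442  0.09513246]
wrist disc z 0.05704753029092957 8323 circ (np.float64(0.5963291970671708), np.float64(-0.0643054343572545), np.float64(0.07153934845258847)) bbox [ 0.52522325 -0.13613746  0.05202434] [0.66783399 0.00757177 0.06261909]
 dish [ 0.59204225 -0.0613759   0.07200875] 2272
 post 418 [ 0.48512744 -0.11843913  0.0500659 ] [ 0.49899445 -0.10269662  0.09652135] [ 0.49223407 -0.10658441  0.08048602]
  top 163 [ 0.49197353 -0.10941193  0.09439408]
```

View pics/scene0c.png

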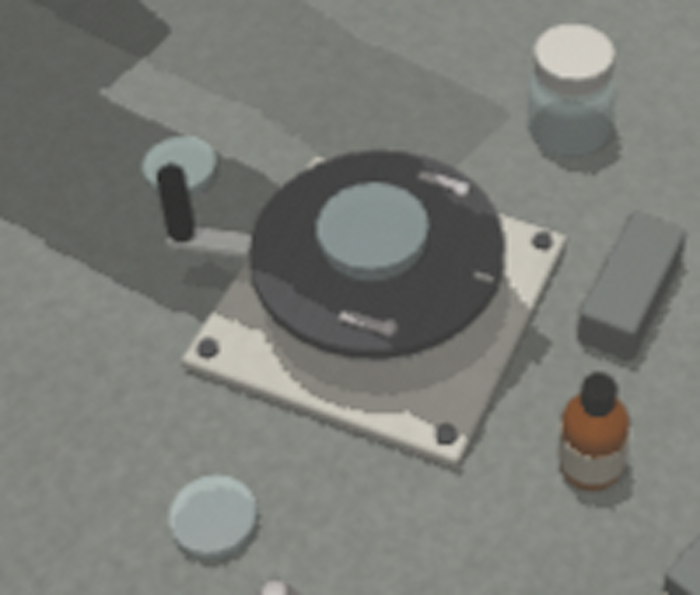

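View pics/wrist0c.png

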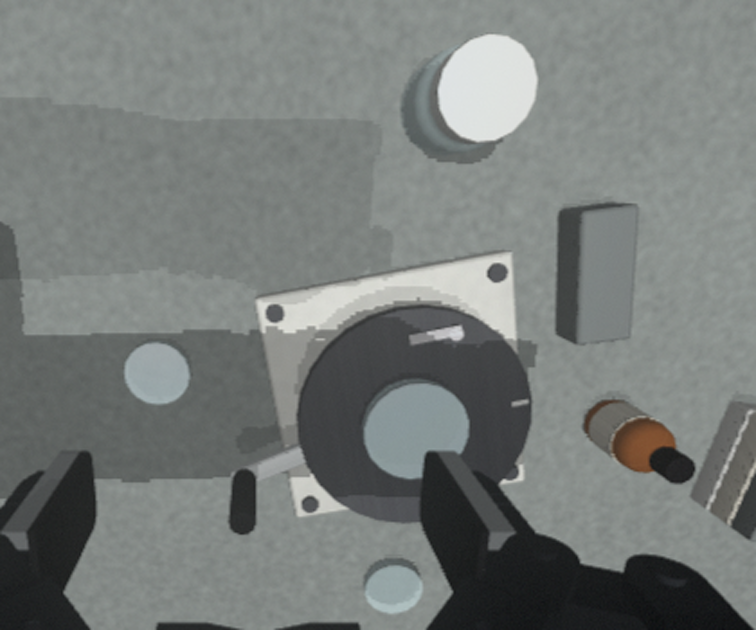

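Measured values:

| Item | Position |
|---|---|
| Stage axis | ≈ (0.596, -0.064) |
| Post | ≈ (0.4915, -0.111), about 115 mm out at bearing ≈ 204° |
| Index mark | wrist px (469, 224) |

The largest dish is the one on the disc. I'll move above the post and turn the tool so the jaws open tangentially.

>>> {"op": "send_rows", "data": {"moves": [[-0.028,-0.002,0,0.95],[0,0,0,0]], "claw": 1}}

```text
clock: 0.35
eef_pos: [0.4976, -0.0297, 0.2309]
tool_rot: [0.741, 0.672, -0.001, 0.0]
ft_force: [0.1, 0.9, -0.5]
grip_width: 0.0855
```

```bash
python3 - <<'E'
from h import *
o=monitor.get_obs();print(o['joint_pos'],o['eef_pos'],R.from_quat(o['tool_rot']).as_matrix().round(3))
E
```

```text
[-5.90519236e-02  2.38503895e-01  1.20136468e-03  1.33448799e+00
 -1.04167935e-03  1.61006210e+00] [ 0.49756348 -0.02973298  0.23090115] [[ 0.098  0.995 -0.001]
 [ 0.995 -0.098 -0.001]
 [-0.001 -0.001 -1.   ]]
```

>>> {"op": "send_rows", "data": {"moves": [[-0.041,0.001,0,0],[-0.041,0.001,0,0],[0,0,0,0.96],[0,0,0,0.96],[0,0,0,0.96],[0,0,0,0.96],[0,0,0,0.96],[0,0,0,0.96],[0,0,0,0.96],[0,0,0,0.96],[0,0,0,0.96],[0,0,0,0.96],[0,0,0.02,0.96],[0,0,0,0]]}}

```text
clock: 1.75
eef_pos: [0.4906, -0.1091, 0.209]
tool_rot: [0.978, 0.209, -0.002, -0.001]
ft_force: [-1.0, 0.7, 0.6]
grip_width: 0.0854
```

```bash
cat > look.py <<'E'
from h import *
import sys
o=monitor.get_obs();print(o['clock'],o['joint_pos'].round(3),o['eef_pos'].round(4),R.from_quat(o['tool_rot']).as_matrix().round(3).tolist())
for n in sys.argv[2:]:
    p,d=cams.camera(n);cv2.imwrite(f"pics/{n}{sys.argv[1]}.png",p);P=world(n,d,o)
    g=p.max(2)
    np.save(f"pics/{n}{sys.argv[1]}P.npy",P)
    m=(g<60)&(P[...,2]>.085)&(P[...,2]<.1)&(abs(P[...,0]-.492)<.03)&(abs(P[...,1]+.11)<.045)&(d>0)
    q=P[m]
    if len(q):
        print(n,len(q),q.min(0).round(4),q.max(0).round(4),q.mean(0).round(4))
E
python3 look.py 1 wrist scene
```

```text
1.75 [-0.219  0.26  -0.027  1.288  0.     2.502] [ 0.4906 -0.1091  0.209 ] [[0.913, 0.408, -0.005], [0.408, -0.913, 0.001], [-0.004, -0.003, -1.0]]
wrist 270 [ 0.485  -0.1183  0.0853] [ 0.5    -0.1031  0.0966] [ 0.4932 -0.1105  0.0939]
scene 49 [ 0.4863 -0.1187  0.0853] [ 0.4993 -0.1073  0.0976] [ 0.4936 -0.1139  0.0923]
```

View pics/wrist1.png

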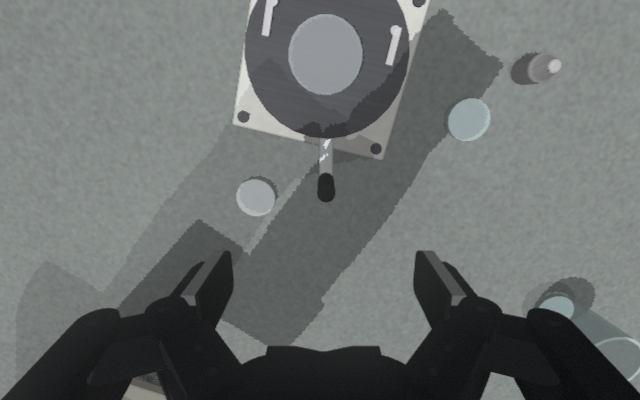

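View pics/scene1.png

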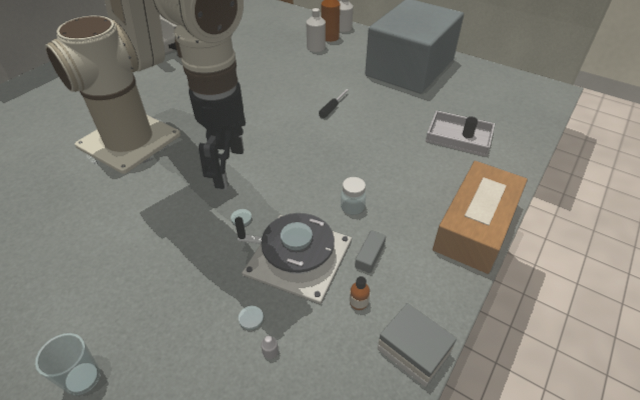

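The post is centred between the jaws in the wrist view at column ≈325. Shift 2.5 mm along tool y and descend around it.

>>> {"op": "send_rows", "data": {"moves": [[0.0007,0.0025,0.03,0],[0,0,0.04,0],[0,0,0.04,0],[0,0,0.025,0],[0,0,0.01,0],[0,0,0,0],[0,0,0,0]]}}

```text
clock: 2.55
eef_pos: [0.4952, -0.1121, 0.0678]
tool_rot: [0.978, 0.209, 0.001, 0.001]
ft_force: [0.4, -0.9, 0.2]
grip_width: 0.0858
```

```bash
python3 look.py 2 wrist side
```

```text
2.55 [-0.223  0.387 -0.245  0.936  0.     2.499] [ 0.4952 -0.1121  0.0678] [[0.913, 0.408, 0.002], [0.408, -0.913, -0.001], [0.002, 0.001, -1.0]]
wrist 2283 [ 0.469  -0.1548  0.085 ] [ 0.522  -0.0671  0.1   ] [ 0.4943 -0.1085  0.0931]
side 79 [ 0.4672 -0.155   0.085 ] [ 0.521 -0.066  0.1  ] [ 0.5043 -0.1309  0.0924]
```

View pics/wrist2.png

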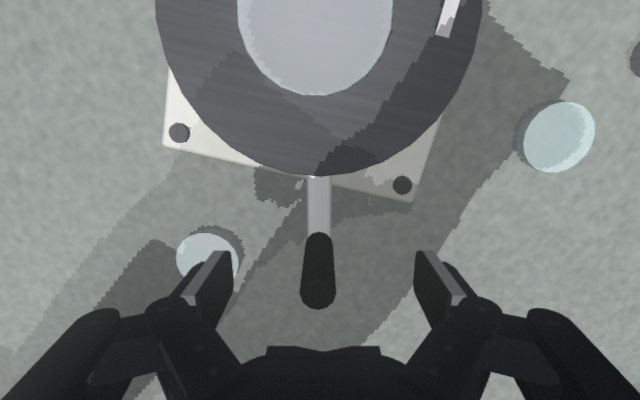

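View pics/side2.png

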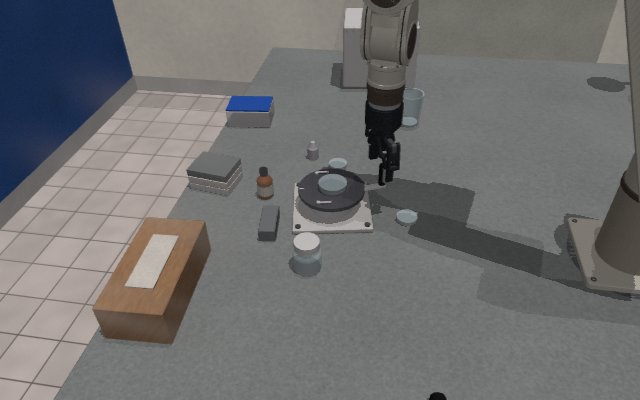

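The post stands between the jaws: its top is at (317,300) and the jaw middle is column 323, so it is about 2 mm off. I'll recentre and close.

>>> {"op": "send_rows", "data": {"moves": [[-0.0025,-0.0018,0.004,0],[0,0,0,0],[0,0,0,0]]}}

```text
clock: 2.95
eef_pos: [0.4908, -0.1112, 0.0626]
tool_rot: [0.978, 0.208, 0.0, 0.0]
ft_force: [1.1, 0.9, 0.4]
grip_width: 0.0852
```

>>> {"op": "send_rows", "data": {"moves": [[0,0,0,0],[0,0,0,0],[0,0,0,0],[0,0,0,0],[0,0,0,0],[0,0,0,0],[0,0,0,0],[0,0,0,0]], "claw": -1}}

```text
clock: 3.75
eef_pos: [0.4908, -0.1112, 0.0623]
tool_rot: [0.978, 0.208, -0.0, 0.0]
ft_force: [-0.7, -0.1, 1.5]
grip_width: 0.0144
```

```bash
python3 look.py 3 wrist; python3 -c "
from h import *
o=monitor.get_obs();print(o['ft_force'],o['ft_torque'],o['grip_width'])"
```

```text
3.75 [-0.223  0.388 -0.261  0.922 -0.     2.499] [ 0.4908 -0.1112  0.0623] [[0.913, 0.408, 0.0], [0.408, -0.913, -0.0], [-0.0, 0.0, -1.0]]
wrist 2183 [ 0.4792 -0.127   0.085 ] [ 0.5095 -0.0893  0.1   ] [ 0.4948 -0.1098  0.0937]
[ 0.04542616 -1.11725569  0.28197558] [-0.01036927  0.06835395 -0.04581188] 0.014561852086458426
```

View pics/wrist3.png

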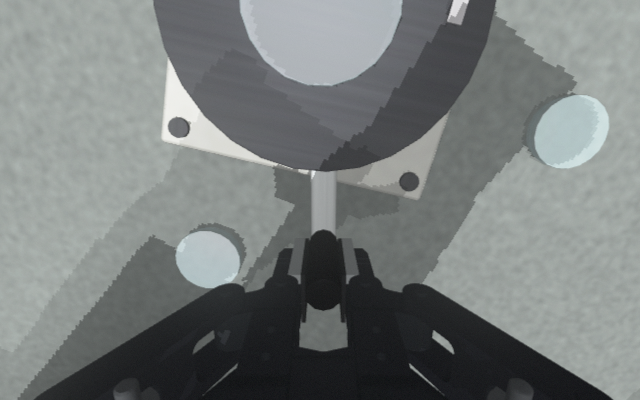

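The post is gripped (width 14.5 mm). In the tool frame the axis is at +x, 0.115 m, so a clockwise turn is −y shift and + turn. I'll step clockwise.

>>> {"op": "send_rows", "data": {"moves": [[2e-05,-0.002,0,0.1745],[2e-05,-0.002,0,0.1745],[0,0,0,0]]}}

```text
clock: 4.1
eef_pos: [0.4892, -0.1073, 0.0623]
tool_rot: [0.982, 0.191, -0.0, 0.0]
ft_force: [-0.9, -0.3, 1.4]
grip_width: 0.0144
```

>>> {"op": "send_rows", "data": {"moves": [[2e-05,-0.002,0,0.1745],[2e-05,-0.002,0,0.1745],[0,0,0,0]]}}

```text
clock: 4.4
eef_pos: [0.4878, -0.1035, 0.0623]
tool_rot: [0.985, 0.174, -0.0, -0.0]
ft_force: [-0.2, -0.8, 0.2]
grip_width: 0.0142
```

>>> {"op": "send_rows", "data": {"moves": [[2e-05,-0.002,0,0.1745],[2e-05,-0.002,0,0.1745],[0,0,0,0]]}}

```text
clock: 4.7
eef_pos: [0.4865, -0.0998, 0.0623]
tool_rot: [0.988, 0.157, -0.0, -0.0]
ft_force: [-0.2, -0.6, 1.1]
grip_width: 0.0146
```

>>> {"op": "send_rows", "data": {"moves": [[2e-05,-0.002,0,0.1745],[0,0,0,0]]}}

```text
clock: 4.9
eef_pos: [0.4859, -0.0979, 0.0623]
tool_rot: [0.989, 0.148, -0.0, -0.0]
ft_force: [0.6, -0.8, 0.8]
grip_width: 0.0147
```

>>> {"op": "send_rows", "data": {"moves": [[2e-05,-0.002,0,0.1745],[0,0,0,0]]}}

```text
clock: 5.1
eef_pos: [0.4854, -0.0962, 0.0623]
tool_rot: [0.99, 0.139, 0.0, 0.0]
ft_force: [-0.9, -1.0, 0.7]
grip_width: 0.0145
```

>>> {"op": "send_rows", "data": {"moves": [[2e-05,-0.002,0,0.1745],[0,0,0,0]]}}

```text
clock: 5.3
eef_pos: [0.4852, -0.095, 0.0624]
tool_rot: [0.991, 0.131, 0.0, 0.001]
ft_force: [0.9, -4.0, 0.5]
grip_width: 0.0147
```

>>> {"op": "send_rows", "data": {"moves": [[2e-05,-0.001,0,0.0873],[0,0,0,0]]}}

```text
clock: 5.5
eef_pos: [0.485, -0.0943, 0.0625]
tool_rot: [0.992, 0.126, 0.0, 0.001]
ft_force: [-0.5, -5.4, -0.4]
grip_width: 0.0144
```

>>> {"op": "send_rows", "data": {"moves": [[0,-0.001,0,0.0873],[0,0,0,0]]}}

```text
clock: 5.7
eef_pos: [0.4848, -0.0935, 0.0625]
tool_rot: [0.993, 0.122, 0.0, 0.001]
ft_force: [0.4, -6.3, 0.3]
grip_width: 0.0145
```

```bash
cat > pol.py <<'E'
from h import *
import sys
def polar(n,img,axis=(.596,-.0643)):
    ci=cams.camera_info(n);K=ci["intrinsics"];Ti=np.linalg.inv(ci["T"])
    th=np.radians(np.arange(0,360,.25));r=np.linspace(.04,.0715,32)
    RR,TT=np.meshgrid(r,th,indexing='ij')
    P=np.stack([axis[0]+RR*np.cos(TT),axis[1]+RR*np.sin(TT),np.full_like(RR,.058),np.ones_like(RR)],-1)@Ti.T
    u=K[0,0]*P[...,0]/-P[...,2]+K[0,2];v=K[1,1]*-P[...,1]/-P[...,2]+K[1,2]
    return cv2.remap(img,u.astype(np.float32),v.astype(np.float32),cv2.INTER_CUBIC)
if __name__=="__main__":
    a,b=sys.argv[1:3];take=len(sys.argv)>3
    for n in ["scene","side"]:
        if take: p,d=cams.camera(n);cv2.imwrite(f"pics/{n}{b}.png",p)
        A=polar(n,cv2.imread(f"pics/{n}{a}.png"));B=polar(n,cv2.imread(f"pics/{n}{b}.png"))
        A,B=[x.astype(float).min(2) for x in(A,B)]
        A,B=[np.maximum(cv2.GaussianBlur(x,(5,3),0)-90,0) for x in(A,B)]
        for lo,hi in ((1,16),(16,32),(1,32)):
            s=np.arange(-60,61);e=[np.corrcoef(A[lo:hi].ravel(),np.roll(B[lo:hi],-k,1).ravel())[0,1] for k in s]
            i=int(np.argmax(e)); f=0
            if 0<i<120: f=.5*(e[i-1]-e[i+1])/(e[i-1]-2*e[i]+e[i+1])
            print(n,(lo,hi),"disc turned ccw deg",round((s[i]+f)*.25,2),"corr",round(e[i],3))
        cv2.imwrite(f"pics/pol_{n}{b}.png",cv2.resize(np.vstack([polar(n,cv2.imread(f"pics/{n}{k}.png")) for k in(a,b)]),(800,320)))
E
python3 pol.py 0 5 take
```

```text
scene (1, 16) disc turned ccw deg 0.97 corr 0.868
scene (16, 32) disc turned ccw deg -0.06 corr 0.894
scene (1, 32) disc turned ccw deg 0.06 corr 0.883
side (1, 16) disc turned ccw deg -0.04 corr 0.908
side (16, 32) disc turned ccw deg -0.2 corr 0.673
side (1, 32) disc turned ccw deg -0.15 corr 0.834
```

View pics/pol_scene5.png

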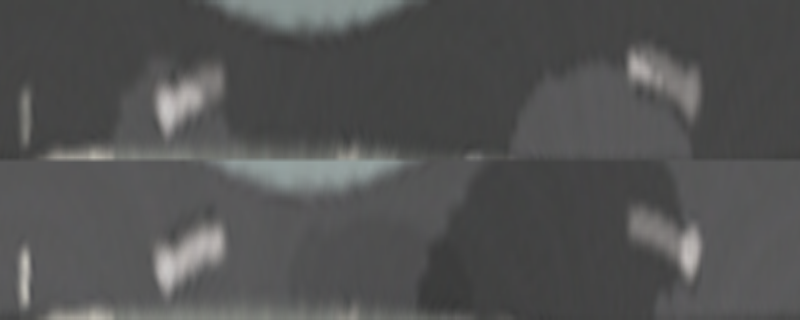

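View pics/pol_side5.png

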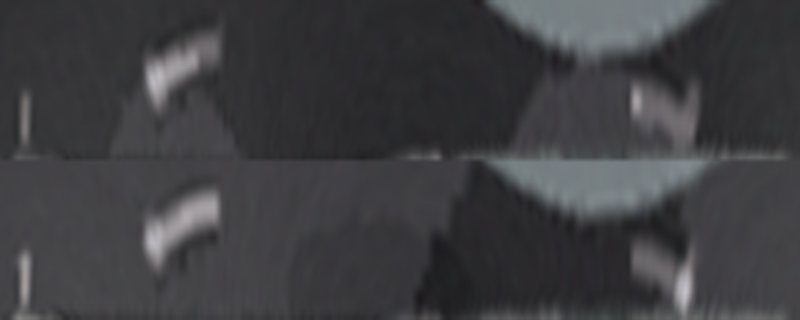

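Disc moved less than 0.3° (index marks overlay in both cameras) while the handle pushes back about 5.5 N, so the clockwise end is found. First contact was at TCP bearing ≈196.1°. Now anticlockwise.

>>> {"op": "send_rows", "data": {"moves": [[2e-05,0.002,0,-0.1745],[2e-05,0.002,0,-0.1745],[2e-05,0.002,0,-0.1745],[2e-05,0.002,0,-0.1745],[0,0,0,0]]}}

```text
clock: 6.3
eef_pos: [0.4865, -0.0998, 0.0622]
tool_rot: [0.988, 0.157, -0.0, -0.0]
ft_force: [-0.3, -1.2, 0.9]
grip_width: 0.0142
```

>>> {"op": "send_rows", "data": {"moves": [[2e-05,0.002,0,-0.1745],[2e-05,0.002,0,-0.1745],[2e-05,0.002,0,-0.1745],[2e-05,0.002,0,-0.1745],[0,0,0,0]]}}

```text
clock: 6.8
eef_pos: [0.4893, -0.1077, 0.0623]
tool_rot: [0.982, 0.191, -0.0, 0.0]
ft_force: [-0.4, -0.5, 1.4]
grip_width: 0.0138
```

>>> {"op": "send_rows", "data": {"moves": [[2e-05,0.002,0,-0.1745],[2e-05,0.002,0,-0.1745],[0,0,0,0]]}}

```text
clock: 7.1
eef_pos: [0.4909, -0.1114, 0.0623]
tool_rot: [0.978, 0.209, -0.0, 0.0]
ft_force: [-1.5, 0.1, 1.1]
grip_width: 0.0146
```

>>> {"op": "send_rows", "data": {"moves": [[2e-05,0.002,0,-0.1745],[2e-05,0.002,0,-0.1745],[0,0,0,0]]}}

```text
clock: 7.4
eef_pos: [0.4926, -0.1151, 0.0623]
tool_rot: [0.974, 0.226, -0.0, 0.0]
ft_force: [-2.2, -0.6, 1.5]
grip_width: 0.0146
```

>>> {"op": "send_rows", "data": {"moves": [[2e-05,0.002,0,-0.1745],[2e-05,0.002,0,-0.1745],[0,0,0,0]]}}

```text
clock: 7.7
eef_pos: [0.4944, -0.1186, 0.0623]
tool_rot: [0.97, 0.243, -0.0, 0.0]
ft_force: [-2.2, -0.5, 2.0]
grip_width: 0.0145
```

>>> {"op": "send_rows", "data": {"moves": [[2e-05,0.002,0,-0.1745],[0,0,0,0]]}}

```text
clock: 7.9
eef_pos: [0.4954, -0.1203, 0.0623]
tool_rot: [0.968, 0.251, -0.0, 0.0]
ft_force: [-2.3, -0.2, 2.3]
grip_width: 0.0146
```

>>> {"op": "send_rows", "data": {"moves": [[2e-05,0.002,0,-0.1745],[0,0,0,0]]}}

```text
clock: 8.1
eef_pos: [0.4964, -0.1221, 0.0623]
tool_rot: [0.966, 0.259, -0.0, 0.0]
ft_force: [-1.7, -1.4, 2.0]
grip_width: 0.0146
```

>>> {"op": "send_rows", "data": {"moves": [[2e-05,0.002,0,-0.1745],[0,0,0,0]]}}

```text
clock: 8.3
eef_pos: [0.4974, -0.1238, 0.0623]
tool_rot: [0.963, 0.268, -0.0, 0.0]
ft_force: [-2.2, -1.9, 2.8]
grip_width: 0.0144
```

>>> {"op": "send_rows", "data": {"moves": [[2e-05,0.002,0,-0.1745],[0,0,0,0]]}}

```text
clock: 8.5
eef_pos: [0.4984, -0.1255, 0.0623]
tool_rot: [0.961, 0.276, -0.0, 0.0]
ft_force: [-2.4, -1.8, 1.4]
grip_width: 0.014
```

>>> {"op": "send_rows", "data": {"moves": [[2e-05,0.002,0,-0.1745],[0,0,0,0]]}}

```text
clock: 8.7
eef_pos: [0.4995, -0.1272, 0.0623]
tool_rot: [0.959, 0.285, -0.0, 0.0]
ft_force: [-3.8, -1.8, 1.9]
grip_width: 0.0146
```

>>> {"op": "send_rows", "data": {"moves": [[2e-05,0.002,0,-0.1745],[0,0,0,0]]}}

```text
clock: 8.9
eef_pos: [0.5006, -0.1289, 0.0623]
tool_rot: [0.956, 0.293, -0.0, 0.0]
ft_force: [-2.8, -0.6, 2.8]
grip_width: 0.0146
```

>>> {"op": "send_rows", "data": {"moves": [[2e-05,0.002,0,-0.1745],[0,0,0,0]]}}

```text
clock: 9.1
eef_pos: [0.5018, -0.1305, 0.0623]
tool_rot: [0.954, 0.301, -0.0, 0.0]
ft_force: [-3.8, -1.5, 1.8]
grip_width: 0.0144
```

>>> {"op": "send_rows", "data": {"moves": [[0,0.001,0,-0.0873],[0,0,0,0]]}}

```text
clock: 9.3
eef_pos: [0.5023, -0.1313, 0.0623]
tool_rot: [0.952, 0.305, -0.0, 0.0]
ft_force: [-4.2, -2.1, 2.0]
grip_width: 0.0143
```

>>> {"op": "send_rows", "data": {"moves": [[0,0.001,0,-0.0873],[0,0,0,0]]}}

```text
clock: 9.5
eef_pos: [0.5029, -0.1321, 0.0623]
tool_rot: [0.951, 0.31, -0.0, 0.0]
ft_force: [-4.1, -3.5, 2.9]
grip_width: 0.0145
```

>>> {"op": "send_rows", "data": {"moves": [[-0.0003,0.002,0,-0.1745],[0,0,0,0]]}}

```text
clock: 9.7
eef_pos: [0.5036, -0.1332, 0.0621]
tool_rot: [0.948, 0.318, -0.0, -0.001]
ft_force: [-3.6, 0.5, 2.5]
grip_width: 0.0143
```

>>> {"op": "send_rows", "data": {"moves": [[0,0.001,0,-0.0873],[0,0,0,0]]}}

```text
clock: 9.9
eef_pos: [0.5039, -0.1337, 0.0621]
tool_rot: [0.947, 0.322, -0.0, -0.001]
ft_force: [-4.1, 0.6, 1.8]
grip_width: 0.0146
```

>>> {"op": "send_rows", "data": {"moves": [[0,0.001,0,-0.0873],[0,0,0,0]]}}

```text
clock: 10.1
eef_pos: [0.5043, -0.1342, 0.062]
tool_rot: [0.945, 0.326, -0.0, -0.001]
ft_force: [-4.8, 3.0, 2.7]
grip_width: 0.0144
```

>>> {"op": "send_rows", "data": {"moves": [[0,0.001,0,-0.0873],[0,0,0,0]]}}

```text
clock: 10.3
eef_pos: [0.5048, -0.1349, 0.0619]
tool_rot: [0.944, 0.33, -0.0, -0.002]
ft_force: [-5.3, 3.1, 3.1]
grip_width: 0.0142
```

```bash
python3 pol.py 5 6 take; python3 -c "
from h import *
import numpy as np
for i in range(6):
  o=monitor.get_obs();e=o['eef_pos']
  b=np.degrees(np.arctan2(e[1]+.0643,e[0]-.596))%360;M=R.from_quat(o['tool_rot']).as_matrix()
  print(o['clock'],e.round(5),b,np.degrees(np.arctan2(M[1,0],M[0,0])),M.T@o['ft_force'],o['ft_torque']);cams.camera('side')
"
```

```text
scene (1, 16) disc turned ccw deg -0.17 corr 0.871
scene (16, 32) disc turned ccw deg 0.23 corr 0.971
scene (1, 32) disc turned ccw deg 0.18 corr 0.929
side (1, 16) disc turned ccw deg 0.35 corr 0.977
side (16, 32) disc turned ccw deg 0.29 corr 0.79
side (1, 32) disc turned ccw deg 0.3 corr 0.906
10.4 [ 0.50473 -0.13488  0.06193] 217.71509223071612 38.57965894009699 [-2.66393608 -5.48390286 -2.35908124] [ 0.71914734  1.07834421 -0.19848721]
10.45 [ 0.50477 -0.13491  0.06197] 217.73785130900205 38.57957394196812 [-3.12676529 -5.66443463 -2.54107164] [ 0.74809666  1.09194962 -0.2455938 ]
10.5 [ 0.50475 -0.13491  0.06196] 217.7350652628016 38.57671269102819 [-2.26259345 -6.23736747 -2.08116282] [ 0.68336023  1.0379323  -0.18027616]
10.55 [ 0.50476 -0.13489  0.06192] 217.72641447149948 38.58200155444125 [-2.39988339 -5.64217012 -2.95219674] [ 0.7102057   1.08262925 -0.18658165]
10.6 [ 0.50478 -0.1349   0.06196] 217.7399957943818 38.57977536694785 [-3.2829781  -5.06721643 -2.6591965 ] [ 0.70250496  1.06883332 -0.11688676]
10.65 [ 0.50477 -0.13489  0.06195] 217.73315863906552 38.580110490263074 [-2.73174432 -5.58096112 -1.83479097] [ 0.71810767  1.09167415 -0.24459412]
```

View pics/pol_scene6.png

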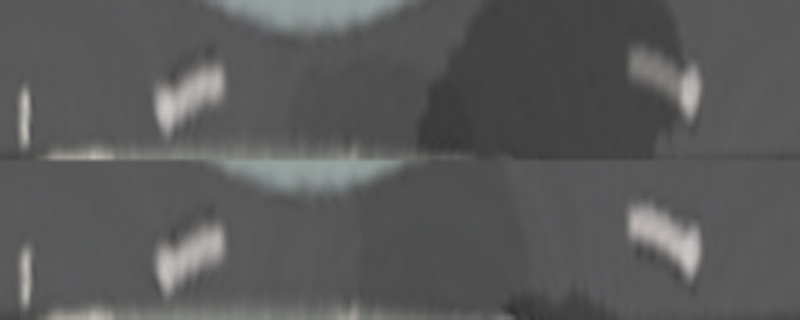

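View pics/pol_side6.png

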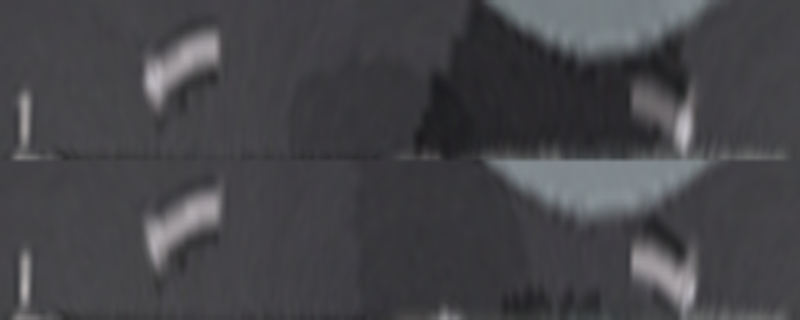

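Disc still within about 0.3° and resisting at about 5.6 N the other way. The ends at equal load are at bearings 194.7° and 217.7°, so the play is about 20°. Mid bearing is 206.2° by both equal-load and contact-onset estimates. Now back to the middle.

>>> {"op": "send_rows", "data": {"moves": [[4e-05,-0.002,0,0.1745],[4e-05,-0.002,0,0.1745],[4e-05,-0.002,0,0.1745],[4e-05,-0.002,0,0.1745],[4e-05,-0.002,0,0.1745],[4e-05,-0.002,0,0.1745],[4e-05,-0.002,0,0.1745],[4e-05,-0.002,0,0.1745],[4e-05,-0.002,0,0.1745],[4e-05,-0.002,0,0.1745],[4e-05,-0.002,0,0.1745],[4e-05,-0.002,0,0.1745],[0,0,0,0],[0,0,0,0]]}}

```text
clock: 12.1
eef_pos: [0.4929, -0.1155, 0.0623]
tool_rot: [0.973, 0.23, -0.0, -0.0]
ft_force: [-3.1, -1.2, 2.1]
grip_width: 0.0141
```

```bash
cat > st.py <<'E'
from h import *
for i in range(4):
  o=monitor.get_obs();e=o['eef_pos']
  b=np.degrees(np.arctan2(e[1]+.0643,e[0]-.596))%360;M=R.from_quat(o['tool_rot']).as_matrix()
  print(o['clock'],e.round(5),b.round(2),np.hypot(e[1]+.0643,e[0]-.596).round(4),np.degrees(np.arctan2(M[1,0],M[0,0])).round(2),(M.T@o['ft_force']).round(1));cams.camera('side')
E
python3 st.py
```

```text
12.1 [ 0.49288 -0.1155   0.06229] 206.4 0.1151 26.56 [-3.3 -0.3 -2.1]
12.15 [ 0.49286 -0.11553  0.06227] 206.41 0.1152 26.56 [-2.9  0.2 -1.6]
12.2 [ 0.49287 -0.11552  0.06226] 206.41 0.1151 26.56 [-3.3  0.7 -1.9]
12.25 [ 0.49289 -0.11556  0.06228] 206.44 0.1152 26.56 [-2.7 -0.2 -1.7]
```

>>> {"op": "send_rows", "data": {"moves": [[-0.0003,-0.0004,0,0.035],[0,0,0,0],[0,0,0,0]]}}

```text
clock: 12.6
eef_pos: [0.4928, -0.1154, 0.0623]
tool_rot: [0.974, 0.228, 0.0, -0.0]
ft_force: [-1.7, -0.7, 1.3]
grip_width: 0.0145
```

```bash
python3 st.py
```

```text
12.6 [ 0.49283 -0.11542  0.06233] 206.36 0.1151 26.35 [-1.8 -0.1 -1.3]
12.65 [ 0.49284 -0.11543  0.06234] 206.37 0.1151 26.35 [-1.9  0.5 -0.3]
12.7 [ 0.49281 -0.11542  0.06232] 206.36 0.1152 26.35 [-2.  -0.3 -0.9]
12.75 [ 0.4928  -0.11544  0.06232] 206.36 0.1152 26.36 [-2.   0.4 -0.9]
```

>>> {"op": "send_rows", "data": {"moves": [[0,0,0,0],[0,0,0,0],[0,0,0,0],[0,0,0,0],[0,0,0,0],[0,0,0,0],[0,0,0,0],[0,0,0,0]], "claw": 1}}

```text
clock: 13.6
eef_pos: [0.4926, -0.1155, 0.0623]
tool_rot: [0.974, 0.228, -0.0, 0.0]
ft_force: [-1.0, -0.2, -0.1]
grip_width: 0.0853
```

```bash
python3 look.py 8 wrist
```

```text
13.6 [-0.23   0.392 -0.254  0.925 -0.     2.451] [ 0.4926 -0.1155  0.0623] [[0.896, 0.444, -0.0], [0.444, -0.896, -0.0], [-0.0, 0.0, -1.0]]
wrist 2420 [ 0.4652 -0.155   0.085 ] [ 0.522 -0.065  0.1  ] [ 0.4937 -0.11    0.0931]
```

View pics/wrist8.png

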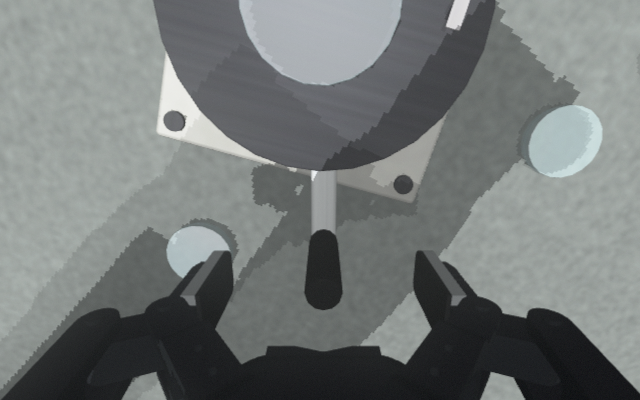

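Post stayed centred (column 323) as the jaws opened. Now I retreat straight up.

>>> {"op": "send_rows", "data": {"moves": [[0,0,-0.01,0],[0,0,-0.03,0],[0,0,-0.04,0],[0,0,-0.04,0],[0,0,-0.03,0],[0,0,0,0],[0,0,0,0]]}}

```text
clock: 14.35
eef_pos: [0.4931, -0.1156, 0.2135]
tool_rot: [0.974, 0.228, 0.001, 0.001]
ft_force: [-0.1, 0.8, -1.6]
grip_width: 0.0852
```

```bash
python3 look.py 9 wrist side scene; python3 pol.py 0 9
```

```text
14.35 [-0.23   0.26  -0.017  1.292 -0.     2.451] [ 0.4931 -0.1156  0.2135] [[0.896, 0.444, 0.003], [0.444, -0.896, -0.001], [0.002, 0.002, -1.0]]
wrist 262 [ 0.4866 -0.1227  0.0851] [ 0.5017 -0.1073  0.0973] [ 0.495  -0.1147  0.0939]
side 50 [ 0.4848 -0.1207  0.0851] [ 0.4989 -0.1053  0.0979] [ 0.4918 -0.1112  0.0928]
scene 46 [ 0.4877 -0.1226  0.0851] [ 0.5011 -0.1111  0.0981] [ 0.495  -0.1178  0.0926]
scene (1, 16) disc turned ccw deg 1.07 corr 0.903
scene (16, 32) disc turned ccw deg 0.2 corr 0.886
scene (1, 32) disc turned ccw deg 0.35 corr 0.89
side (1, 16) disc turned ccw deg 0.34 corr 0.93
side (16, 32) disc turned ccw deg 0.22 corr 0.758
side (1, 32) disc turned ccw deg 0.25 corr 0.863
```

View pics/wrist9.png

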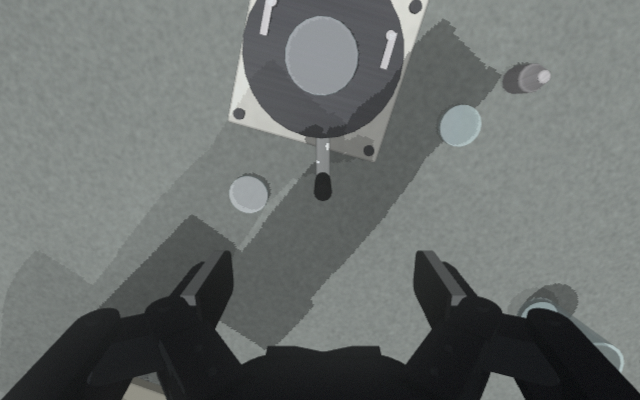

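View pics/scene9.png

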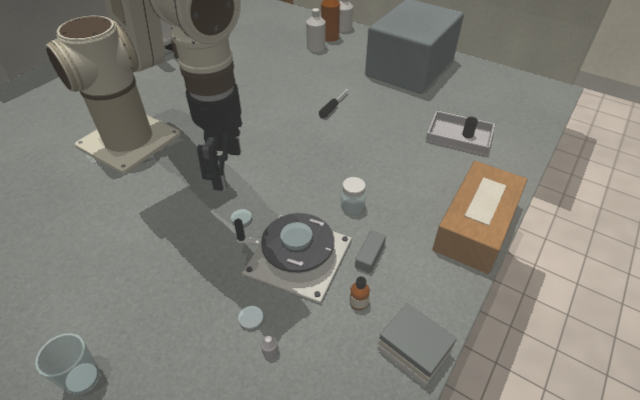

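```bash
python3 -c "
from workcell import order
print(order.job_done())"
```

```text
the job is handed in; nothing more can be done
None
```

The lever is now in the middle of its free play and released, and the job is handed in at about 14.5 s of the 45 s allowed.

- **What I did:** I gripped the post and turned it clockwise until the disc resisted at about 5.5 N (bearing 194.7°). I then turned it anticlockwise until the disc resisted at about 5.6 N (217.7°). The play is about 20°. I set the lever to about 206.4°, opened the jaws and lifted straight up, clear of everything.
- **Lever position:** the middle works out at 206.2° both from equal load and from where contact began. The lever was at 206.4° before release, and the wrist camera afterwards puts the post at about 206.5°.
- **Disc:** it had turned about 0.3° at most by both fixed cameras. One correlation band in the scene camera read about 1°, disagreeing with the other bands. I put that down to the dish edge and shadows crossing that band, because the index marks overlay each other.
- **Surroundings:** the dish is still in the middle of the disc, and everything standing around looks unmoved in the last pictures. I compared those by eye and did not measure them.
- **Side load:** up to about 5 N of radial force built up on the handle during the anticlockwise sweep. I eased it by shifting the tool outward 0.3 mm during the sweep and again just before letting go.

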